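# Rock a stuck shoe last off the pin of its bench stand

## Robot

A 7-joint arm with a two-finger parallel gripper is mounted at the origin on the work surface. World frame = base frame: x ahead of the robot, y to its left, z up, the work surface at z = 0. Lengths are in m, angles in rad, forces in N, time in s.
With the tool pointing down it reaches from about 0.4 to 0.85 m from the base axis. Payload 4.5 kg.
Tool frame: the origin (TCP) lies between the finger pads, 19 mm behind the fingertips; this is the grasp point; x points along the fingers, y is the direction in which the jaws open and shut, and the axes are right-handed (so a half turn about x gives the same grasp; the last joint's range is limited). The gripper opens to 88 mm and grips with 3 to 60 N. Pads are 18 mm wide; open, the fingers measure 123 mm over their backs; the gripper's body (75 mm by 187 mm) begins 45 mm behind the grasp point.
Start: joints at [-1.111, 0.689, -0.195, 1.565, 0.157, 0.902, -0.215], TCP at [0.258, 0.569, 0.257] pointing down, gripper open.
Joint ranges: [-3.01, 3.01], [-0.46, 2.08], [-1.47, 1.51], [0.13, 2.56], [-1, 4.14], [0.04, 2.09], [-2.66, 2.66]. Speed limits (rad/s): [2.57, 2.57, 3.14, 3.14, 3.14, 3.14, 3.14].

## Interface

Orientations are given as a rotation vector (axis times angle).
In Python, from bench import sensors, viewer, ctrl, finder gives the robot as it stands.
- The arm moves only by the tool carry_out, never from a script. Its argument "rows" is a list of rows, each an object of numbers: "tx", "ty", "tz": the shift along the world's x, y, z scaled (see below); "ax", "ay", "az": the turn, a rotation vector about the world's x, y, z scaled (see below). In form: [{"tx": .., "ty": .., "tz": .., "ax": .., "ay": .., "az": ..}, ...]. A call has 1 to 12 rows; each row shifts and turns the commanded pose from where the row before left it; what a row does not reach is not made up. The controller multiplies each number of a shift by 2.5 cm and each number of a turn by 0.1 rad. A row lasts 1/12 s, in which the tool goes at most 41.7 mm and 7.16 degrees, less where a joint would pass 70% of its speed; a pose out of reach is approached as far as the arm can. A call with a number of a shift or a turn outside -1 to 1 is refused whole. A call with a gripper value outside its range is refused whole. "gripper" is the closure, from -1 (fully open) to 1 (shut), so that 0 is half open, set as the call begins (left out, the last holds). The fingers move at their own pace and stop on an object; "force" is the grip in N (left out, the last holds). Time passes only in rows, so rows that do not move let the fingers close. It gives the time, the measured TCP pose, the force and the opening at its end, in the units of the state.
- sensors.get_obs(): the state, without advancing time (a new reading comes with each control period).
- viewer.capture(name): name is "side" or "top" or "wrist"; returns a dict with "img" (384x512x3 uint8, red, green, blue), "fx", "fy", "cx", "cy" (pixels), "world_from_camera" (4x4, takes a point from camera to world coordinates). Camera axes: x right, y down, z forward; pixel columns grow to the right and rows downward; lengths in m; the calibration is good to about 2 mm. A picture is of the moment at which its call begins. There is no depth.
- ctrl.finish_job(): hands the job in, once; it reports no verdict.
Trained networks look in the newest picture that a camera, given by its name, has taken for a name from the list of things; names that differ only in an ending like _2 or _b are one class to them, and where a whole thing is asked for, a point or a joint stands for the part that bears it (a point fixed in the world has none). Each returns a list of dicts, best first, with "conf" (0 to 1); they miss things now and then, are a little off and sometimes report something else, mostly with a low value. They report only what shows in the picture. A call takes as long as a camera call. They do not tell look-alikes from the thing itself.
- finder.outline_of(camera, target): "region" (384x512 bool, what is visible of it) and "pixel" ([column, row] in pixels, amid what is visible of it).
- finder.tip_of(camera, target): "pixel" ([column, row] in pixels: a listed point, or the origin of a listed thing).
The state is a dict: "t": time; "q": joint angles; "joint_vel": joint speeds; "joint_torque": joint torques, N m; "tool_pos": TCP position; "tcp_rot": TCP orientation; "ft_force": force on the tool from outside, world axes, zero at the start; "ft_torque": the same for the moment, N m; "gripper_width": finger opening in m.
Only numpy, scipy, OpenCV 4.12 (cv2) and the standard library are available. Lean on these libraries where they do the work, as an engineer would, in place of code of your own. Each camera call takes 0.05 s, during which the arm holds its last target.

## Task

The green shoe last on the dark iron bench stand is stuck on its pin, and the stand is loose on the bench, so a straight pull would only lift both. Grip the last and rock it free without jerking, leaving the stand where it is: swing the toe about 15 degrees to the left and to the right of straight ahead on the stand, over and over, while easing the last upward a little with every swing. Then finish while holding it in the gripper, level and sole up, over the pin and just clear of its tip (a centimetre or two) so that I can wipe the pin, and disturb nothing else on the bench.

Things in the scene. Friction and masses are not known exactly. Their poses are not given: they have to be found in the camera images.
- last: the stuck green plastic shoe last (foot form, 233 mm long, 0.3 to 0.6 kg), sole up on the pin. Origin: centre of the mouth of its pin hole, in the flat underside of the heel end; x to the toe, y to its left, z up. Heel sole 83 mm above the origin, heel end at x = -63 mm. Hole 42 mm deep; sprung steel lips 7 mm inside it bite on the pin's root. Centre of mass about 25 mm ahead of the origin
- toe (a point): point at the toe end of the green last, 170 mm ahead of the last's origin along its x and 88 mm above it. Straight ahead means along the stand's x, where the toe points at the start within 0.05 rad. The sole is highest at the ball, 97 mm ahead of the origin: 100 mm above it and 73 mm wide
- heel_grip (a point): where to grip the green last: midway between the heel's flanks, 62 mm above the last's origin, on the pin's axis while seated. The flanks are upright and flat, 46 to 70 mm above the origin and 12 mm either way along x, 52 mm apart: grip from above, fingers closing along the last's y. A TCP here puts the tips 19 mm lower, still on the flanks
- stand: dark cast-iron bench stand, 4 kg, loose on the bench. Origin: centre under its round foot (170 mm across); z up, x along its seat, straight ahead. Column 45 mm thick, flat seat at 112 mm height, 34 mm wide, x = -39 to +47 mm, on which the last rests. The lips hold some 75 to 105 N against a straight pull, the stand weighs 40 N: it would lift too
- pin_tip (a point): top of the stand's pin (axes as the stand's), 152 mm above the bench, 40 mm above the seat. The pin is 10 mm thick, its root 16 mm for the lowest 20 mm. While the last turns about the pin the upward hold falls to a fraction: each swing of about 30 degrees lets it creep up 1 to 1.5 mm under 10 to 15 N. About 14 mm up the lips leave the root and it lifts off loosely; clear after 40 mm
- hammer: shoemaker's hammer, 260 mm long, lying beside the stand (x along the handle to the head); leave alone
- tack_tin: open aluminium tin, 76 mm across, 32 mm high, beside the stand; leave alone
- mate_last: the fellow of the last, same green, standing sole down on the bench to the left, about 100 mm high; leave alone
- glue_jar: yellow jar with black lid, 80 mm across, 105 mm high, on the right; leave alone
- awl: awl with pale wooden handle, 160 mm long, on the right; leave alone
- brush: flat glue brush, 200 mm long, left and near the robot; leave alone
- heel_lifts: pile of three black rubber heel pieces, 80 mm long, 27 mm high, at the far left; leave alone
Things that resemble listed ones, but are neither listed nor needed, are in the scene too. What is shaped like the last but brown is not meant.

How it is judged:
By the outcome, as a careful person would: the job done as asked, in the order asked, and still so for the second after the job is handed in, while the arm keeps its last pose, push and grip.
It also fails if it takes over 58 s, if anything falls off the work surface, if the arm or the gripper's body presses on something with over 40 N, if the wrist force passes 120 N, or if a joint passes its speed limit or range.

## Working session

There is one attempt and no reset: what is moved stays moved. The work goes in short steps, Python scripts to look and compute and a tool call to move; the robot and the scene stay as the last step left them, time stands still between calls to the robot, and variables do not carry over. Pictures are saved under pics/ and viewed, and the job is handed in when it is done.

Besides the shell and the picture viewer there is one more tool, called after "Emit:" in YAML: its name, and indented under it one key for each argument. carry_out: Moves the arm, as the interface text tells. Its arguments: {"type":"object","properties":{"rows":{"type":"array","items":{"type":"object","properties":{"tx":{"type":"number"},"ty":{"type":"number"},"tz":{"type":"number"},"ax":{"type":"number"},"ay":{"type":"number"},"az":{"type":"number"}}}},"gripper":{"type":"number"},"force":{"type":"number"}},"required":["rows"]}

```bash
ls; mkdir -p pics; python3 - <<'E'
from bench import sensors, viewer, ctrl, finder
import cv2, numpy as np
print(sensors.get_obs())
for c in ["side","top"]:
    d=viewer.capture(c); cv2.imwrite(f"pics/{c}0.png",d["img"][:,:,::-1])
    print(c,d["fx"],d["fy"],d["cx"],d["cy"],np.round(d["world_from_camera"],4).tolist())
    for t in ["toe","heel_grip","pin_tip","last","stand","mate_last"]:
        print(t,[(np.round(r["pixel"],1).tolist(),round(r["conf"],2)) for r in finder.tip_of(c,t)][:3])
    for t in ["last","stand"]:
        print(t,[(np.round(r["pixel"],1).tolist(),round(r["conf"],2),int(r["region"].sum())) for r in finder.outline_of(c,t)][:3])
E
```

```text
pics
{'t': 0.0, 'q': array([-1.11122366,  0.68997686, -0.19453026,  1.56635292,  0.15734942,
        0.90252478, -0.21511542]), 'joint_vel': array([-9.80114313e-05, -1.28728722e-03,  1.90717168e-04, -7.73073636e-04,
       -2.42681556e-03,  5.80930194e-04, -9.25560807e-04]), 'joint_torque': array([ 5.68783412e-05, -5.27553463e+01, -1.26670025e+00, -1.53426182e+01,
       -5.26420679e-02,  6.41363018e-03,  1.68145425e-04]), 'tool_pos': array([0.2579362 , 0.56862297, 0.25661252]), 'tcp_rot': array([ 0.33240345,  1.54511908, -0.33532692]), 'ft_force': array([-0.62200152, -1.12548476, -0.32523411]), 'ft_torque': array([ 0.01222621, -0.07390844,  0.00520389]), 'gripper_width': 0.08864540453231697}
side 451.49928736137355 451.49928736137355 259.5953509904083 204.37585502592535 [[0.7515, -0.4007, 0.5241, -0.2111], [-0.6595, -0.4359, 0.6125, -0.7839], [-0.017, -0.8059, -0.5918, 0.8819], [0.0, 0.0, 0.0, 1.0]]
toe [([306.7, 244.0], 0.85), ([296.1, 351.0], 0.68), ([306.2, 147.9], 0.64)]
heel_grip [([239.2, 317.2], 0.74), ([257.6, 168.0], 0.71), ([360.2, 278.1], 0.57)]
pin_tip [([258.0, 174.1], 
[... 326 characters left out ...]
 370.56749365030817 249.6597179851713 190.76832763648028 [[-0.0159, -0.9894, 0.1444, 0.276], [-0.9998, 0.0142, -0.0127, -0.0079], [0.0105, -0.1445, -0.9894, 1.3887], [0.0, 0.0, 0.0, 1.0]]
toe [([226.2, 117.6], 0.9), ([292.3, 186.9], 0.86), ([357.1, 257.9], 0.6)]
heel_grip [([218.6, 169.9], 0.92), ([338.7, 186.0], 0.89), ([306.0, 269.9], 0.66)]
pin_tip [([218.4, 174.0], 0.85)]
last [([331.6, 187.6], 0.94), ([218.3, 175.3], 0.7), ([305.3, 269.5], 0.67)]
stand [([221.4, 182.3], 0.81), ([376.3, 215.4], 0.74)]
mate_last [([119.5, 194.5], 0.95), ([222.3, 177.2], 0.4)]
last [([320.8, 186.5], 0.94, 1021), ([217.9, 151.2], 0.77, 1197), ([327.2, 267.8], 0.55, 1165)]
stand [([227.1, 185.5], 0.85, 990)]
```

View pics/side0.png

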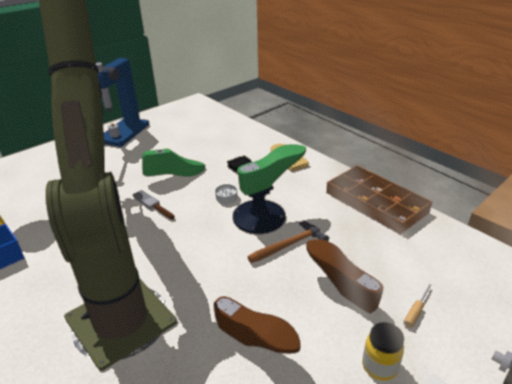

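View pics/top0.png

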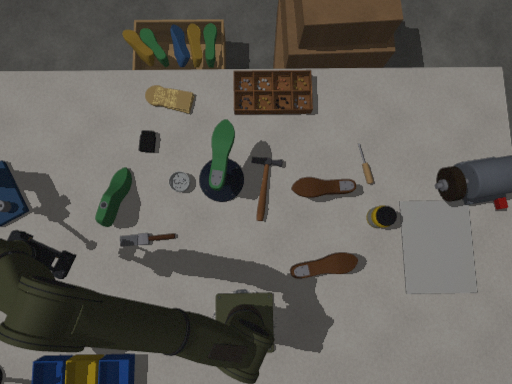

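The green last sits on the stand at top (218,172), with its toe at (226,118). In the side view its heel is at (257,168) and its toe at (306,148). The detections on the brown lasts don't count. Next I triangulate.

```bash
cat > h.py <<'E'
from bench import sensors, viewer, ctrl, finder
import cv2, numpy as np
from scipy.spatial.transform import Rotation as R
def ray(d,p):
    W=np.array(d["world_from_camera"]); v=W[:3,:3]@[(p[0]-d["cx"])/d["fx"],(p[1]-d["cy"])/d["fy"],1]
    return W[:3,3],v/np.linalg.norm(v)
def tri(rs):
    A=0;b=0
    for o,v in rs:
        P=np.eye(3)-np.outer(v,v);A=A+P;b=b+P@o
    x=np.linalg.solve(A,b); return x,[np.linalg.norm((np.eye(3)-np.outer(v,v))@(x-o)) for o,v in rs]
def onz(d,p,z):
    o,v=ray(d,p); return o+v*(z-o[2])/v[2]
def proj(d,X):
    W=np.array(d["world_from_camera"]); c=W[:3,:3].T@(np.asarray(X)-W[:3,3]); return np.array([c[0]/c[2]*d["fx"]+d["cx"],c[1]/c[2]*d["fy"]+d["cy"]])
E
python3 - <<'E'
from h import *
s=viewer.capture("side");t=viewer.capture("top")
near={"toe":((306,148),(226,118)),"heel_grip":((257.6,168),(218.6,170)),"pin_tip":((258,174),(218,174)),"last":((256,188),(218,175)),"stand":((262,214),(221,182))}
zs={"toe":.2,"heel_grip":.174,"pin_tip":.152,"last":.112,"stand":0}
for n,(a,b) in near.items():
    out=[]
    for c,p in (("side",a),("top",b)):
        r=[x["pixel"] for x in finder.tip_of(c,n)]
        r=[x for x in r if np.hypot(*(np.array(x)-p))<12]
        out.append(r[0] if r else None)
    if out[0] is not None and out[1] is not None:
        x,e=tri([ray(s,out[0]),ray(t,out[1])]); print(n,np.round(x,4),np.round(e,4))
    for d,o in((s,out[0]),(t,out[1])):
        if o is not None: print("   onz",np.round(onz(d,o,zs[n]),4))
# upscaled crops
for d,n,(u,v) in((s,"s",(262,185)),(t,"t",(222,160))):
    im=d["img"][v-60:v+60,u-70:u+70,::-1]; cv2.imwrite(f"pics/crop_{n}.png",cv2.resize(im,None,fx=5,fy=5,interpolation=cv2.INTER_CUBIC))
E
```

```text
toe [0.7078 0.0532 0.1902] [0.004 0.004]
   onz [0.6989 0.04   0.2   ]
   onz [0.701  0.0551 0.2   ]
heel_grip [0.5205 0.08   0.1723] [0.0089 0.0089]
   onz [0.5268 0.0738 0.174 ]
   onz [0.5129 0.0851 0.174 ]
pin_tip [0.5234 0.0777 0.1593] [0.0019 0.0019]
   onz [0.5326 0.0856 0.152 ]
   onz [0.5233 0.0793 0.152 ]
last [0.521  0.0789 0.1089] [0.0011 0.0011]
   onz [0.5191 0.075  0.112 ]
   onz [0.5195 0.0793 0.112 ]
stand [0.5231 0.0791 0.0049] [0.0105 0.0105]
   onz [ 0.5365  0.0787 -0.    ]
   onz [0.5154 0.0856 0.    ]
```

View pics/crop_t.png

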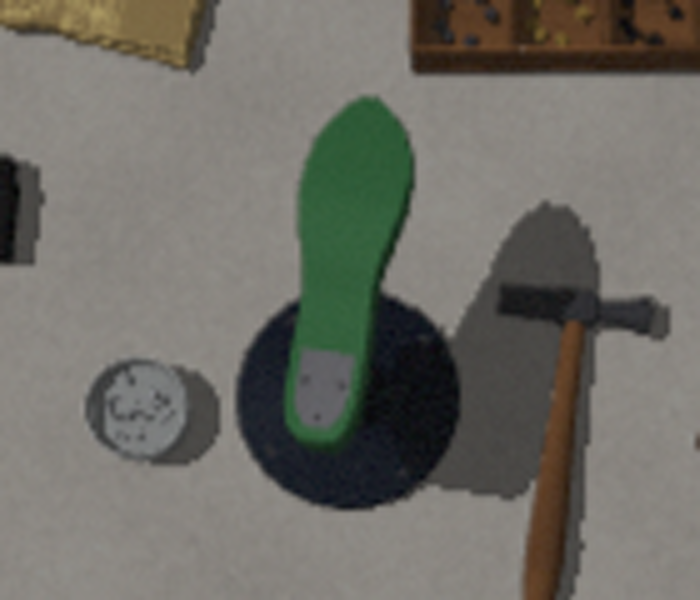

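View pics/crop_s.png

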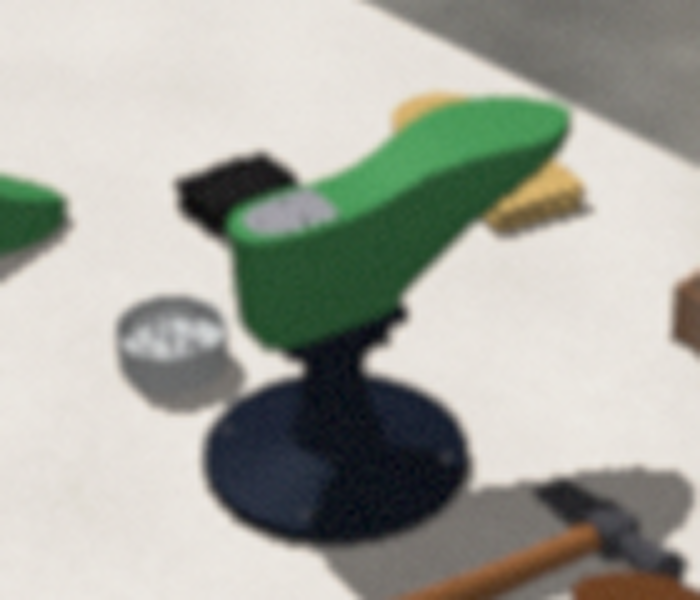

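```bash
cat > fit.py <<'E'
from h import *
def circ(c,o,r,z,n=60):
    a=np.linspace(0,2*np.pi,n); return np.c_[o[0]+r*np.cos(a),o[1]+r*np.sin(a),np.full(n,z)]
def overlay(d,x,y,yaw,z0,f,fn,center,sc=5,w=70,h=60):
    u,v=center
    im=cv2.resize(np.ascontiguousarray(d["img"][v-h:v+h,u-w:u+w,::-1]),None,fx=sc,fy=sc,interpolation=cv2.INTER_CUBIC)
    P=lambda X:tuple(int(q) for q in ((proj(d,X)-[u-w,v-h]+.5)*sc))
    c,s=np.cos(yaw),np.sin(yaw)
    L=lambda a,b,z:np.array([x+c*a-s*b,y+s*a+c*b,z0+z])
    def line(A,B,col): cv2.line(im,P(A),P(B),col,1)
    for sg in(-1,1): line(L(-12,sg*26,70) if 0 else L(-.012,sg*.026,.070),L(.012,sg*.026,.070),(0,0,255))
    line(L(-.063,0,.083),L(.175,0,.088),(255,0,255))
    line(L(-.063,-.01,.083),L(-.063,.01,.083),(0,255,255))
    line(L(.097,-.0365,.1),L(.097,.0365,.1),(255,255,0))
    line(L(.170,-.02,.088),L(.170,.02,.088),(0,255,255))
    for z in(0.0,): 
        q=[P(X) for X in circ(None,(x,y),.085,z)]
        for a,b in zip(q,q[1:]): cv2.line(im,a,b,(0,140,255),1)
    cv2.imwrite(fn,im)
E
python3 - <<'E'
from fit import *
s=viewer.capture("side");t=viewer.capture("top")
overlay(s,.5215,.079,-.13,.112,1,"pics/ov_s.png",(262,185))
overlay(t,.5215,.079,-.13,.112,1,"pics/ov_t.png",(222,160))
E
```

```text
(no output)
```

View pics/ov_s.png

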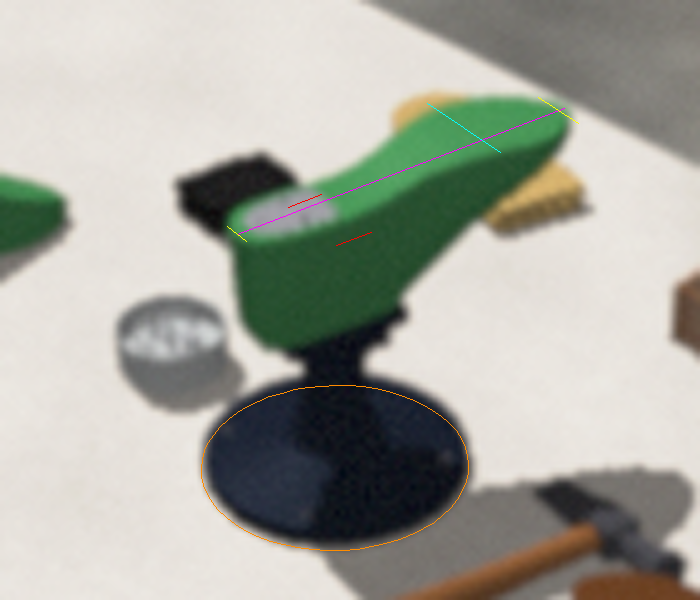

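View pics/ov_t.png

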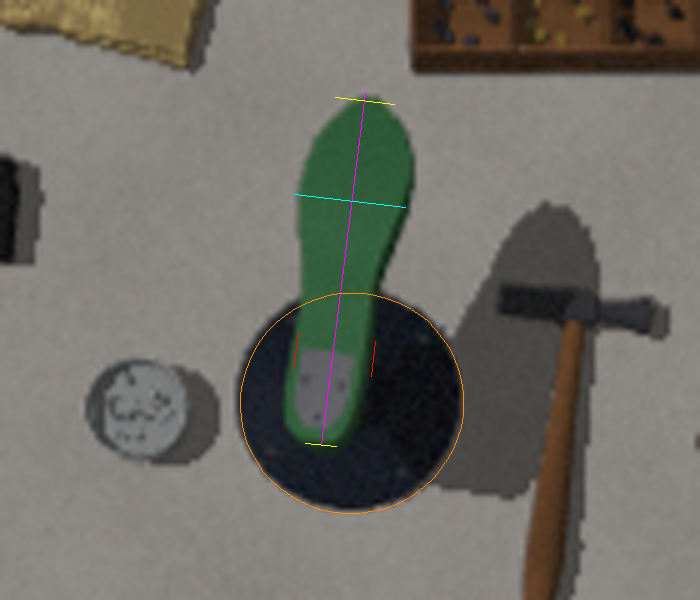

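```bash
python3 - <<'E'
from h import *
o=sensors.get_obs(); M=R.from_rotvec(o["tcp_rot"]).as_matrix(); print(np.round(M,3))
yaw=-.135
for sg in(1,-1):
    x=np.array([0,0,-1.]);y=sg*np.array([-np.sin(yaw),np.cos(yaw),0]);T=np.c_[x,y,np.cross(x,y)]
    print(sg,(R.from_matrix(T)*R.from_matrix(M).inv()).as_rotvec())
print(np.array([.5215,.079,.30])-o["tool_pos"])
E
```

```text
[[ 0.     0.413  0.911]
 [ 0.     0.911 -0.413]
 [-1.     0.    -0.   ]]
1 [-1.33999036e-04 -3.96440575e-06  2.90780031e-01]
-1 [-5.69104518e-06  1.92360373e-04 -2.85081262e+00]
[ 0.26336049 -0.49023987  0.0425414 ]
```

Emit:
carry_out:
  rows:
    - {"tx": 0.2, "ty": -0.4, "tz": 0.15, "az": 0.12}
    - {"tx": 0.44, "ty": -0.82, "tz": 0.15, "az": 0.12}
    - {"tx": 0.44, "ty": -0.82, "tz": 0.15, "az": 0.12}
    - {"tx": 0.44, "ty": -0.82, "tz": 0.15, "az": 0.12}
    - {"tx": 0.44, "ty": -0.82, "tz": 0.15, "az": 0.12}
    - {"tx": 0.44, "ty": -0.82, "tz": 0.15, "az": 0.12}
    - {"tx": 0.44, "ty": -0.82, "tz": 0.15, "az": 0.12}
    - {"tx": 0.44, "ty": -0.82, "tz": 0.15, "az": 0.12}
    - {"tx": 0.44, "ty": -0.82, "tz": 0.15, "az": 0.12}
    - {"tx": 0.44, "ty": -0.82, "tz": 0.15, "az": 0.12}
    - {"tx": 0.44, "ty": -0.82, "tz": 0.1, "az": 0.12}
    - {"tx": 0.44, "ty": -0.82, "tz": 0.1, "az": 0.12}
  gripper: -1
  force: 55

```text
schema error: expected keys tx, ty, tz, ax, ay, az
```

Emit:
carry_out:
  rows:
    - {"tx": 0.44, "ty": -0.82, "az": 0.12}
    - {"tx": 0.44, "ty": -0.82, "az": 0.12}
    - {"tx": 0.44, "ty": -0.82, "az": 0.12}
    - {"tx": 0.44, "ty": -0.82, "az": 0.12}
    - {"tx": 0.44, "ty": -0.82, "az": 0.12}
    - {"tx": 0.44, "ty": -0.82, "az": 0.12}
    - {"tx": 0.44, "ty": -0.82, "az": 0.12}
    - {"tx": 0.44, "ty": -0.82, "az": 0.12}
    - {"tx": 0.44, "ty": -0.82, "az": 0.12}
    - {"tx": 0.44, "ty": -0.82, "az": 0.12}
    - {"tx": 0.44, "ty": -0.82, "az": 0.12}
    - {"tx": 0.25, "ty": -0.4, "az": 0.12}

```text
schema error: expected keys tx, ty, tz, ax, ay, az
```

Emit:
carry_out:
  rows:
    - {"ty": -0.4}
    - {}
    - {}

```text
schema error: expected keys tx, ty, tz, ax, ay, az
```

```bash
python3 - <<'E'
from fit import *
o=sensors.get_obs(); print(o["tool_pos"],o["ft_force"],o["ft_torque"],np.round(o["q"],3))
M=R.from_rotvec(o["tcp_rot"]).as_matrix(); print(np.round(M,3))
d=viewer.capture("wrist"); cv2.imwrite("pics/w1.png",d["img"][:,:,::-1])
print(np.round(d["world_from_camera"],3).tolist())
overlay(d,.5215,.079,-.13,.112,1,"pics/ov_w.png",(256,192),sc=1.5,w=256,h=192)
for n in["toe","heel_grip","stand","last"]: print(n,[(np.round(r["pixel"],1).tolist(),round(r["conf"],2)) for r in finder.tip_of("wrist",n)][:3])
E
```

```text
[0.25813951 0.56923987 0.2574586 ] [-0.02443493 -0.2443466   0.56710594] [ 0.04504638 -0.04029025 -0.0256444 ] [-1.111  0.689 -0.195  1.565  0.157  0.902 -0.215]
[[ 0.     0.413  0.911]
 [ 0.     0.911 -0.413]
 [-1.     0.    -0.   ]]
[[0.413, 0.873, 0.259, 0.192], [0.911, -0.396, -0.118, 0.599], [-0.001, 0.284, -0.959, 0.384], [0.0, 0.0, 0.0, 1.0]]
toe []
heel_grip []
stand []
last []
```

View pics/ov_w.png

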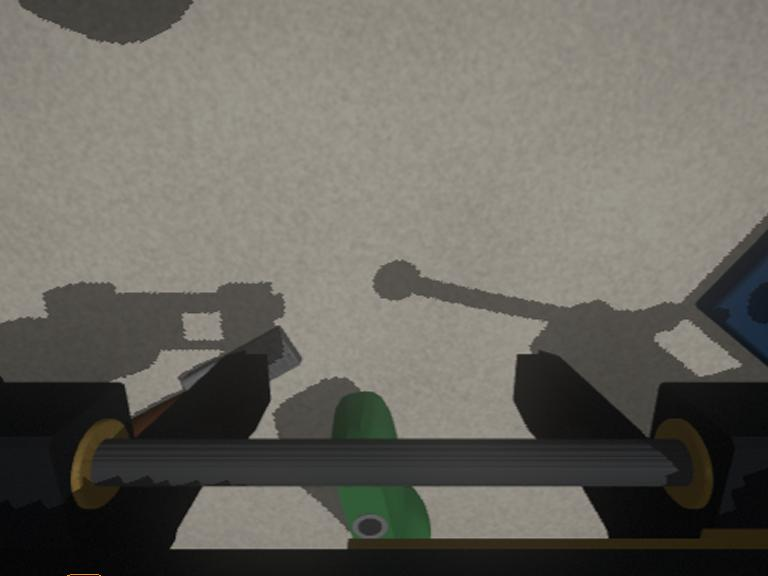

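Emit:
carry_out:
  rows:
    - {"tx": 0.2, "ty": -0.4, "tz": 0.15, "ax": 0, "ay": 0, "az": 0.12}
    - {"tx": 0.44, "ty": -0.82, "tz": 0.15, "ax": 0, "ay": 0, "az": 0.12}
    - {"tx": 0.44, "ty": -0.82, "tz": 0.15, "ax": 0, "ay": 0, "az": 0.12}
    - {"tx": 0.44, "ty": -0.82, "tz": 0.15, "ax": 0, "ay": 0, "az": 0.12}
    - {"tx": 0.44, "ty": -0.82, "tz": 0.15, "ax": 0, "ay": 0, "az": 0.12}
    - {"tx": 0.44, "ty": -0.82, "tz": 0.15, "ax": 0, "ay": 0, "az": 0.12}
    - {"tx": 0.44, "ty": -0.82, "tz": 0.15, "ax": 0, "ay": 0, "az": 0.12}
    - {"tx": 0.44, "ty": -0.82, "tz": 0.15, "ax": 0, "ay": 0, "az": 0.12}
    - {"tx": 0.44, "ty": -0.82, "tz": 0.15, "ax": 0, "ay": 0, "az": 0.12}
    - {"tx": 0.44, "ty": -0.82, "tz": 0.15, "ax": 0, "ay": 0, "az": 0.12}
    - {"tx": 0.44, "ty": -0.82, "tz": 0.1, "ax": 0, "ay": 0, "az": 0.12}
    - {"tx": 0.44, "ty": -0.82, "tz": 0.1, "ax": 0, "ay": 0, "az": 0.12}
  gripper: -1
  force: 55

```text
t: 2.85
tool_pos: [0.3848, 0.3317, 0.3005]
tcp_rot: [0.221, 1.559, -0.221]
ft_force: [-0.3, -0.5, 0.3]
gripper_width: 0.0882
```

Emit:
carry_out:
  rows:
    - {"tx": 0.44, "ty": -0.82, "tz": 0, "ax": 0, "ay": 0, "az": 0.12}
    - {"tx": 0.44, "ty": -0.82, "tz": 0, "ax": 0, "ay": 0, "az": 0.12}
    - {"tx": 0.44, "ty": -0.82, "tz": 0, "ax": 0, "ay": 0, "az": 0.12}
    - {"tx": 0.44, "ty": -0.82, "tz": 0, "ax": 0, "ay": 0, "az": 0.12}
    - {"tx": 0.44, "ty": -0.82, "tz": 0, "ax": 0, "ay": 0, "az": 0.12}
    - {"tx": 0.44, "ty": -0.82, "tz": 0, "ax": 0, "ay": 0, "az": 0.12}
    - {"tx": 0.44, "ty": -0.82, "tz": 0, "ax": 0, "ay": 0, "az": 0.12}
    - {"tx": 0.44, "ty": -0.82, "tz": 0, "ax": 0, "ay": 0, "az": 0.12}
    - {"tx": 0.44, "ty": -0.82, "tz": 0, "ax": 0, "ay": 0, "az": 0.12}
    - {"tx": 0.44, "ty": -0.82, "tz": 0, "ax": 0, "ay": 0, "az": 0.12}
    - {"tx": 0.44, "ty": -0.82, "tz": 0, "ax": 0, "ay": 0, "az": 0.12}
    - {"tx": 0.25, "ty": -0.4, "tz": 0, "ax": 0, "ay": 0, "az": 0.12}

```text
t: 3.85
tool_pos: [0.5122, 0.0938, 0.3002]
tcp_rot: [0.109, 1.567, -0.113]
ft_force: [1.0, 0.1, -1.3]
gripper_width: 0.0882
```

Emit:
carry_out:
  rows:
    - {"tx": 0, "ty": -0.4, "tz": 0, "ax": 0, "ay": 0, "az": 0}
    - {"tx": 0, "ty": 0, "tz": 0, "ax": 0, "ay": 0, "az": 0}
    - {"tx": 0, "ty": 0, "tz": 0, "ax": 0, "ay": 0, "az": 0}

```text
t: 4.1
tool_pos: [0.5107, 0.088, 0.3001]
tcp_rot: [0.109, 1.569, -0.109]
ft_force: [0.1, 0.6, 0.5]
gripper_width: 0.0883
```

```bash
python3 - <<'E'
from fit import *
o=sensors.get_obs(); print(o["t"],o["tool_pos"],o["ft_force"],o["ft_torque"],np.round(o["q"],3))
M=R.from_rotvec(o["tcp_rot"]).as_matrix(); print(np.round(M,3))
d=viewer.capture("wrist"); cv2.imwrite("pics/w1.png",d["img"][:,:,::-1])
overlay(d,.5215,.079,-.13,.112,1,"pics/ov_w.png",(256,192),sc=1.5,w=256,h=192)
for n in["toe","heel_grip","stand","last"]: print(n,[(np.round(r["pixel"],1).tolist(),round(r["conf"],2)) for r in finder.tip_of("wrist",n)][:3])
E
```

```text
4.1 [0.51069404 0.08795758 0.30007432] [0.07658785 0.63266694 0.52942059] [ 0.06716701  0.0049259  -0.03257099] [-0.053  0.503 -0.321  1.826  0.204  0.845  0.959]
[[-0.     0.138  0.99 ]
 [ 0.     0.99  -0.138]
 [-1.     0.    -0.   ]]
toe [([28.4, 173.2], 0.61)]
heel_grip [([255.7, 212.5], 0.57)]
stand []
last [([254.5, 191.7], 0.71)]
```

View pics/ov_w.png

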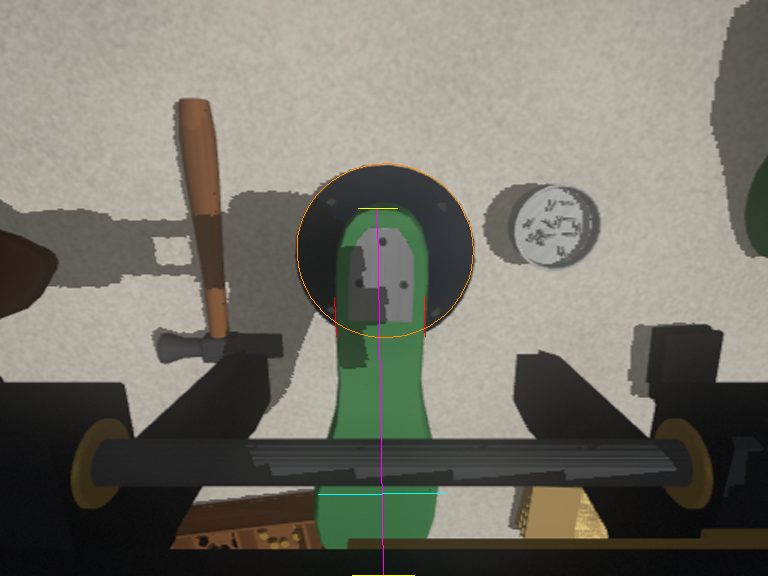

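The overlay on the wrist picture fits. The plate screws centre at column 381 and the model axis at 378, so I set y ≈ 0.080. The yaw of −0.138 already matches. Now I descend.

Emit:
carry_out:
  rows:
    - {"tx": 0.1, "ty": -0.08, "tz": -0.2, "ax": 0, "ay": 0, "az": 0}
    - {"tx": 0.11, "ty": -0.08, "tz": -0.5, "ax": 0, "ay": 0, "az": 0}
    - {"tx": 0.11, "ty": -0.08, "tz": -0.5, "ax": 0, "ay": 0, "az": 0}
    - {"tx": 0.11, "ty": -0.07, "tz": -0.5, "ax": 0, "ay": 0, "az": 0}
    - {"tx": 0, "ty": 0, "tz": -0.5, "ax": 0, "ay": 0, "az": 0}
    - {"tx": 0, "ty": 0, "tz": -0.5, "ax": 0, "ay": 0, "az": 0}
    - {"tx": 0, "ty": 0, "tz": -0.3, "ax": 0, "ay": 0, "az": 0}
    - {"tx": 0, "ty": 0, "tz": 0, "ax": 0, "ay": 0, "az": 0}
    - {"tx": 0, "ty": 0, "tz": 0, "ax": 0, "ay": 0, "az": 0}

```text
t: 5.1
tool_pos: [0.5221, 0.0806, 0.2247]
tcp_rot: [0.108, 1.569, -0.108]
ft_force: [-0.2, 0.0, -0.2]
gripper_width: 0.0882
```

```bash
python3 - <<'E'
from fit import *
o=sensors.get_obs(); print(o["t"],o["tool_pos"],o["ft_force"],o["ft_torque"],np.round(o["q"],3))
d=viewer.capture("wrist")
overlay(d,.5215,.080,-.138,.112,1,"pics/ov_w2.png",(256,192),sc=1.5,w=256,h=192)
E
```

```text
5.1 [0.522078   0.08061165 0.22473961] [-0.22760293  0.00218584 -0.20015597] [-0.02589028 -0.02755235  0.05030404] [-0.066  0.617 -0.282  1.889  0.262  0.672  0.929]
```

View pics/ov_w2.png

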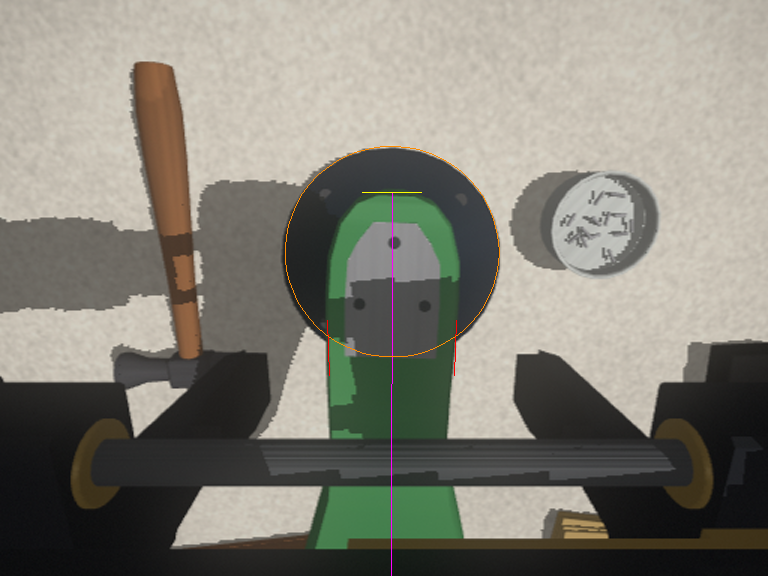

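```bash
python3 - <<'E'
from fit import *
d=viewer.capture("wrist")
im=d["img"]
c=cv2.resize(np.ascontiguousarray(im[90:250,180:340,::-1]),None,fx=4,fy=4,interpolation=cv2.INTER_CUBIC)
c=np.clip(c.astype(float)*2,0,255).astype(np.uint8)
cv2.imwrite("pics/c1.png",c[:600])
a=cv2.imread("pics/w1.png")
c=cv2.resize(np.ascontiguousarray(a[90:240,180:330]),None,fx=4,fy=4,interpolation=cv2.INTER_CUBIC)
cv2.imwrite("pics/c0.png",np.clip(c.astype(float)*2,0,255).astype(np.uint8))
E
```

```text
(no output)
```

View pics/c1.png

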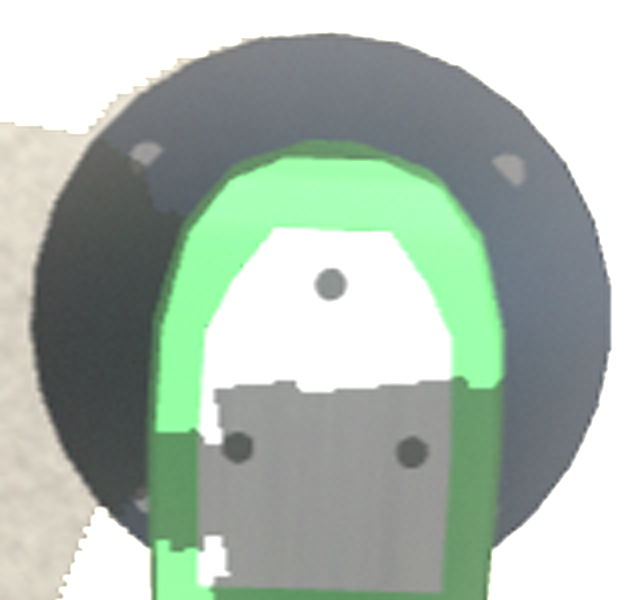

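View pics/c0.png

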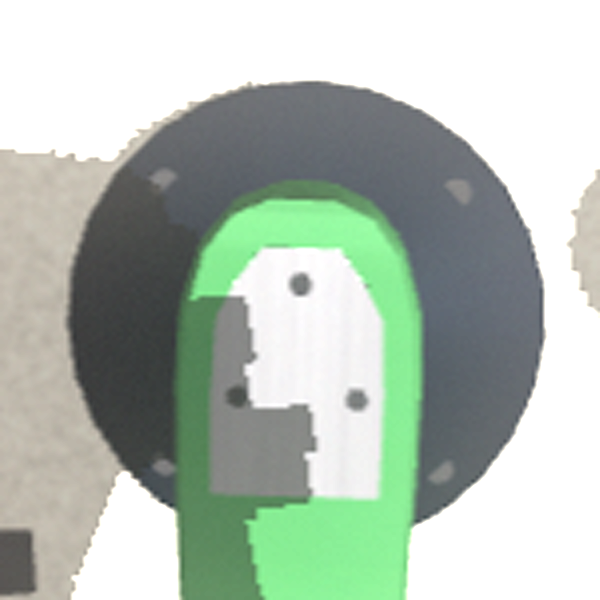

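```bash
python3 - <<'E'
from fit import *
d=viewer.capture("wrist"); f=lambda p:(p[0]/4-.375+180,p[1]/4-.375+90)
W=[onz(d,f(p),.195) for p in((238,447),(412,453),(330,285))]
v=W[0]-W[1]; 
print("screws",np.round(W,4).tolist(),"yaw from pair",np.arctan2(-(W[1]-W[0])[0],(W[1]-W[0])[1]),"long",np.arctan2(*((W[0]+W[1])/2-W[2])[[1,0]]))
B=[onz(d,f(p),.016) for p in((147,153),(509,168))]
print("bolts",np.round(B,4).tolist(),np.arctan2(-(B[1]-B[0])[0],(B[1]-B[0])[1]))
# image w1 pose: shift camera by tool difference (same orientation)
o=sensors.get_obs();d0=dict(d);Wm=np.array(d["world_from_camera"]);Wm[:3,3]+=np.array([.5107,.08796,.30007])-o["tool_pos"];d0["world_from_camera"]=Wm
W=[onz(d0,f(p),.195) for p in((238,396),(357,400),(301,284))]
print("screws0",np.round(W,4).tolist(),np.arctan2(-(W[1]-W[0])[0],(W[1]-W[0])[1]),np.arctan2(*((W[0]+W[1])/2-W[2])[[1,0]]))
B=[onz(d0,f(p),.016) for p in((163,181),(459,192),(163,468),(441,471))]
print(np.round(B,4).tolist())
print(np.arctan2(-(B[1]-B[0])[0],(B[1]-B[0])[1]),np.arctan2(-(B[3]-B[2])[0],(B[3]-B[2])[1]),np.arctan2(*(B[2]-B[0])[[1,0]]),np.arctan2(*(B[3]-B[1])[[1,0]]),np.mean(B,0))
E
```

```text
screws [[0.4973, 0.0715, 0.195], [0.5014, 0.0951, 0.195], [0.4768, 0.0871, 0.195]] yaw from pair -0.1737604471259303 long -0.16604689319994942
bolts [[0.4639, 0.039, 0.016], [0.4815, 0.1369, 0.016]] -0.17805164366698042
screws0 [[0.497, 0.0717, 0.195], [0.5011, 0.0951, 0.195], [0.4764, 0.0874, 0.195]] -0.17239596864009196 -0.17349324794460047
[[0.4647, 0.0386, 0.016], [0.482, 0.1371, 0.016], [0.565, 0.0208, 0.016], [0.5799, 0.1202, 0.016]]
-0.17411202289116134 -0.1490062974824462 -0.17612826517330052 -0.17112394710488038 [0.52291667 0.07916704 0.016     ]
```

Emit:
carry_out:
  rows:
    - {"tx": 0.02, "ty": -0.05, "tz": -0.2, "ax": 0, "ay": 0, "az": -0.16}
    - {"tx": 0, "ty": 0, "tz": -0.4, "ax": 0, "ay": 0, "az": -0.17}
    - {"tx": 0, "ty": 0, "tz": -0.5, "ax": 0, "ay": 0, "az": 0}
    - {"tx": 0, "ty": 0, "tz": -0.5, "ax": 0, "ay": 0, "az": 0}
    - {"tx": 0, "ty": 0, "tz": -0.3, "ax": 0, "ay": 0, "az": 0}
    - {"tx": 0, "ty": 0, "tz": -0.12, "ax": 0, "ay": 0, "az": 0}
    - {"tx": 0, "ty": 0, "tz": 0, "ax": 0, "ay": 0, "az": 0}
    - {"tx": 0, "ty": 0, "tz": 0, "ax": 0, "ay": 0, "az": 0}

```text
t: 5.92
tool_pos: [0.5229, 0.0793, 0.1747]
tcp_rot: [0.134, 1.566, -0.134]
ft_force: [0.2, -0.1, 1.0]
gripper_width: 0.0879
```

Emit:
carry_out:
  rows:
    - {"tx": 0, "ty": 0, "tz": 0, "ax": 0, "ay": 0, "az": 0}
    - {"tx": 0, "ty": 0, "tz": 0, "ax": 0, "ay": 0, "az": 0}
    - {"tx": 0, "ty": 0, "tz": 0, "ax": 0, "ay": 0, "az": 0}
    - {"tx": 0, "ty": 0, "tz": 0, "ax": 0, "ay": 0, "az": 0}
    - {"tx": 0, "ty": 0, "tz": 0, "ax": 0, "ay": 0, "az": 0}
    - {"tx": 0, "ty": 0, "tz": 0, "ax": 0, "ay": 0, "az": 0}
    - {"tx": 0, "ty": 0, "tz": 0, "ax": 0, "ay": 0, "az": 0}
    - {"tx": 0, "ty": 0, "tz": 0, "ax": 0, "ay": 0, "az": 0}
    - {"tx": 0, "ty": 0, "tz": 0, "ax": 0, "ay": 0, "az": 0}
  gripper: 0.27
  force: 10

```text
t: 6.67
tool_pos: [0.5228, 0.0796, 0.1746]
tcp_rot: [0.134, 1.566, -0.133]
ft_force: [-1.3, 1.0, 1.5]
gripper_width: 0.0516
```

```bash
python3 - <<'E'
from h import *
o=sensors.get_obs(); print(o)
E
```

```text
{'t': 6.6667, 'q': array([-0.09323404,  0.69295586, -0.23709506,  1.93369078,  0.2916625 ,
        0.54711122,  0.87239346]), 'joint_vel': array([-0.00021353, -0.00087891,  0.00106367, -0.00041647, -0.00153749,
        0.00055326, -0.00253886]), 'joint_torque': array([ 8.09123330e-01, -4.60454106e+01, -7.37309139e-01, -9.35713023e+00,
        1.98871759e-01,  2.17565191e-01,  8.97918690e-04]), 'tool_pos': array([0.52283769, 0.07964843, 0.1746388 ]), 'tcp_rot': array([ 0.13438911,  1.56614577, -0.1333123 ]), 'ft_force': array([-1.30171443,  1.00619051,  1.5330661 ]), 'ft_torque': array([0.29325445, 0.0578538 , 0.04211336]), 'gripper_width': 0.051578486740263364}
```

Emit:
carry_out:
  rows:
    - {"tx": 0, "ty": 0, "tz": 0, "ax": 0, "ay": 0, "az": 0}
    - {"tx": 0, "ty": 0, "tz": 0, "ax": 0, "ay": 0, "az": 0}
    - {"tx": 0, "ty": 0, "tz": 0, "ax": 0, "ay": 0, "az": 0}
    - {"tx": 0, "ty": 0, "tz": 0, "ax": 0, "ay": 0, "az": 0}
  gripper: 1
  force: 50

```text
t: 7.0
tool_pos: [0.5228, 0.0797, 0.1746]
tcp_rot: [0.134, 1.566, -0.133]
ft_force: [-0.2, 2.7, 3.9]
gripper_width: 0.0512
```

Emit:
carry_out:
  rows:
    - {"tx": 0, "ty": 0, "tz": 0.005, "ax": 0, "ay": 0, "az": 0.15}
    - {"tx": 0, "ty": 0, "tz": 0.005, "ax": 0, "ay": 0, "az": 0.4}
    - {"tx": 0, "ty": 0, "tz": 0.005, "ax": 0, "ay": 0, "az": 0.5}
    - {"tx": 0, "ty": 0, "tz": 0.005, "ax": 0, "ay": 0, "az": 0.5}
    - {"tx": 0, "ty": 0, "tz": 0.005, "ax": 0, "ay": 0, "az": 0.5}
    - {"tx": 0, "ty": 0, "tz": 0.005, "ax": 0, "ay": 0, "az": 0.4}
    - {"tx": 0, "ty": 0, "tz": 0, "ax": 0, "ay": 0, "az": 0.17}

```text
t: 7.58
tool_pos: [0.5231, 0.079, 0.1747]
tcp_rot: [-0.073, 1.569, 0.073]
ft_force: [2.2, 1.4, -4.2]
gripper_width: 0.0508
```

```bash
cat > st.py <<'E'
from h import *
o=sensors.get_obs(); M=R.from_rotvec(o["tcp_rot"]).as_matrix()
print("t",o["t"],"pos",np.round(o["tool_pos"],4),"F",np.round(o["ft_force"],1),"T",np.round(o["ft_torque"],2),"yawdeg rel stand",np.degrees(np.arctan2(-M[0,1],M[1,1])+.171).round(1),"w",o["gripper_width"].round(4),"tilt",np.round(M[:,0],3))
E
python3 st.py
```

```text
Traceback (most recent call last):
  File "st.py", line 3, in <module>
    print("t",o["t"],"pos",np.round(o["tool_pos"],4),"F",np.round(o["ft_force"],1),"T",np.round(o["ft_torque"],2),"yawdeg rel stand",np.degrees(np.arctan2(-M[0,1],M[1,1])+.171).round(1),"w",o["gripper_width"].round(4),"tilt",np.round(M[:,0],3))
                                                                                                                                                                                              ^^^^^^^^^^^^^^^^^^^^^^^^
AttributeError: 'float' object has no attribute 'round'
```

```bash
sed -i 's/o\["gripper_width"\].round(4)/round(o["gripper_width"],4)/' st.py; python3 st.py
```

```text
t 7.5833 pos [0.5231 0.079  0.1747] F [ 2.2  1.4 -4.2] T [ 0.45 -0.49  0.03] yawdeg rel stand 15.1 w 0.0508 tilt [ 0.  0. -1.]
```

Emit:
carry_out:
  rows:
    - {"tx": 0, "ty": 0, "tz": 0.005, "ax": 0, "ay": 0, "az": -0.2}
    - {"tx": 0, "ty": 0, "tz": 0.005, "ax": 0, "ay": 0, "az": -0.4}
    - {"tx": 0, "ty": 0, "tz": 0.005, "ax": 0, "ay": 0, "az": -0.5}
    - {"tx": 0, "ty": 0, "tz": 0.005, "ax": 0, "ay": 0, "az": -0.55}
    - {"tx": 0, "ty": 0, "tz": 0.005, "ax": 0, "ay": 0, "az": -0.55}
    - {"tx": 0, "ty": 0, "tz": 0.005, "ax": 0, "ay": 0, "az": -0.55}
    - {"tx": 0, "ty": 0, "tz": 0.005, "ax": 0, "ay": 0, "az": -0.55}
    - {"tx": 0, "ty": 0, "tz": 0.005, "ax": 0, "ay": 0, "az": -0.55}
    - {"tx": 0, "ty": 0, "tz": 0.005, "ax": 0, "ay": 0, "az": -0.5}
    - {"tx": 0, "ty": 0, "tz": 0.005, "ax": 0, "ay": 0, "az": -0.45}
    - {"tx": 0, "ty": 0, "tz": 0, "ax": 0, "ay": 0, "az": -0.3}
    - {"tx": 0, "ty": 0, "tz": 0, "ax": 0, "ay": 0, "az": -0.15}

```text
t: 8.58
tool_pos: [0.5225, 0.0789, 0.1756]
tcp_rot: [0.342, 1.544, -0.343]
ft_force: [4.8, 1.7, -13.4]
gripper_width: 0.0515
```

```bash
python3 st.py
```

```text
t 8.5833 pos [0.5225 0.0789 0.1756] F [  4.8   1.7 -13.4] T [ 0.35 -0.79  0.08] yawdeg rel stand -15.2 w 0.0515 tilt [-0.001 -0.001 -1.   ]
```

Emit:
carry_out:
  rows:
    - {"tx": 0, "ty": 0, "tz": 0.006, "ax": 0, "ay": 0, "az": 0.2}
    - {"tx": 0, "ty": 0, "tz": 0.006, "ax": 0, "ay": 0, "az": 0.4}
    - {"tx": 0, "ty": 0, "tz": 0.006, "ax": 0, "ay": 0, "az": 0.5}
    - {"tx": 0, "ty": 0, "tz": 0.006, "ax": 0, "ay": 0, "az": 0.55}
    - {"tx": 0, "ty": 0, "tz": 0.006, "ax": 0, "ay": 0, "az": 0.55}
    - {"tx": 0, "ty": 0, "tz": 0.006, "ax": 0, "ay": 0, "az": 0.55}
    - {"tx": 0, "ty": 0, "tz": 0.006, "ax": 0, "ay": 0, "az": 0.55}
    - {"tx": 0, "ty": 0, "tz": 0.006, "ax": 0, "ay": 0, "az": 0.55}
    - {"tx": 0, "ty": 0, "tz": 0.005, "ax": 0, "ay": 0, "az": 0.5}
    - {"tx": 0, "ty": 0, "tz": 0.005, "ax": 0, "ay": 0, "az": 0.45}
    - {"tx": 0, "ty": 0, "tz": 0, "ax": 0, "ay": 0, "az": 0.3}
    - {"tx": 0, "ty": 0, "tz": 0, "ax": 0, "ay": 0, "az": 0.15}

```text
t: 9.58
tool_pos: [0.5229, 0.079, 0.1776]
tcp_rot: [-0.072, 1.569, 0.073]
ft_force: [3.9, 1.6, -13.8]
gripper_width: 0.0513
```

```bash
python3 st.py
```

```text
t 9.5833 pos [0.5229 0.079  0.1776] F [  3.9   1.6 -13.8] T [ 0.33 -1.11 -0.24] yawdeg rel stand 15.1 w 0.0513 tilt [ 0.  0. -1.]
```

```bash
python3 - <<'E'
from h import *
for n,(u,v) in(("side",(262,185)),):
    d=viewer.capture(n)
    im=d["img"][v-60:v+60,u-70:u+70,::-1]; cv2.imwrite(f"pics/r_{n}.png",cv2.resize(im,None,fx=5,fy=5,interpolation=cv2.INTER_CUBIC))
E
python3 st.py
```

```text
t 9.6333 pos [0.5229 0.079  0.1777] F [  3.5   1.7 -14.1] T [ 0.35 -1.15 -0.1 ] yawdeg rel stand 15.1 w 0.0514 tilt [ 0.  0. -1.]
```

View pics/r_side.png

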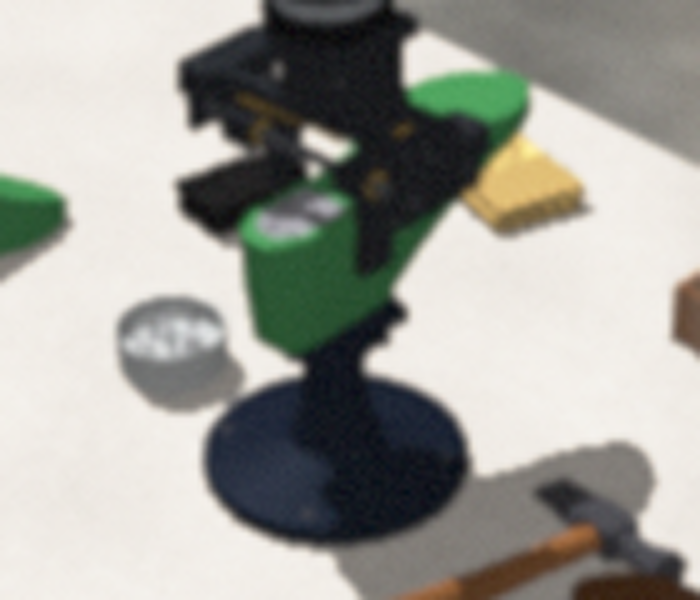

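The stand is unmoved and the toe has swung left. I continue with an even lift of about 1.2 mm per swing.

Emit:
carry_out:
  rows:
    - {"tx": 0, "ty": 0, "tz": 0.005, "ax": 0, "ay": 0, "az": -0.2}
    - {"tx": 0, "ty": 0, "tz": 0.005, "ax": 0, "ay": 0, "az": -0.4}
    - {"tx": 0, "ty": 0, "tz": 0.005, "ax": 0, "ay": 0, "az": -0.5}
    - {"tx": 0, "ty": 0, "tz": 0.005, "ax": 0, "ay": 0, "az": -0.55}
    - {"tx": 0, "ty": 0, "tz": 0.005, "ax": 0, "ay": 0, "az": -0.55}
    - {"tx": 0, "ty": 0, "tz": 0.005, "ax": 0, "ay": 0, "az": -0.55}
    - {"tx": 0, "ty": 0, "tz": 0.005, "ax": 0, "ay": 0, "az": -0.55}
    - {"tx": 0, "ty": 0, "tz": 0.005, "ax": 0, "ay": 0, "az": -0.55}
    - {"tx": 0, "ty": 0, "tz": 0.005, "ax": 0, "ay": 0, "az": -0.5}
    - {"tx": 0, "ty": 0, "tz": 0.005, "ax": 0, "ay": 0, "az": -0.45}
    - {"tx": 0, "ty": 0, "tz": 0, "ax": 0, "ay": 0, "az": -0.3}
    - {"tx": 0, "ty": 0, "tz": 0, "ax": 0, "ay": 0, "az": -0.15}

```text
t: 10.63
tool_pos: [0.5216, 0.08, 0.1784]
tcp_rot: [0.341, 1.546, -0.341]
ft_force: [2.9, 3.6, -19.7]
gripper_width: 0.0514
```

```bash
python3 st.py
```

```text
t 10.6333 pos [0.5216 0.08   0.1784] F [  2.9   3.6 -19.7] T [ 0.94 -0.64  0.05] yawdeg rel stand -15.1 w 0.0514 tilt [-0.002  0.001 -1.   ]
```

Emit:
carry_out:
  rows:
    - {"tx": 0, "ty": 0, "tz": 0.005, "ax": 0, "ay": 0, "az": 0.2}
    - {"tx": 0, "ty": 0, "tz": 0.005, "ax": 0, "ay": 0, "az": 0.4}
    - {"tx": 0, "ty": 0, "tz": 0.005, "ax": 0, "ay": 0, "az": 0.5}
    - {"tx": 0, "ty": 0, "tz": 0.005, "ax": 0, "ay": 0, "az": 0.55}
    - {"tx": 0, "ty": 0, "tz": 0.005, "ax": 0, "ay": 0, "az": 0.55}
    - {"tx": 0, "ty": 0, "tz": 0.005, "ax": 0, "ay": 0, "az": 0.55}
    - {"tx": 0, "ty": 0, "tz": 0.005, "ax": 0, "ay": 0, "az": 0.55}
    - {"tx": 0, "ty": 0, "tz": 0.005, "ax": 0, "ay": 0, "az": 0.55}
    - {"tx": 0, "ty": 0, "tz": 0.005, "ax": 0, "ay": 0, "az": 0.5}
    - {"tx": 0, "ty": 0, "tz": 0.005, "ax": 0, "ay": 0, "az": 0.45}
    - {"tx": 0, "ty": 0, "tz": 0, "ax": 0, "ay": 0, "az": 0.3}
    - {"tx": 0, "ty": 0, "tz": 0, "ax": 0, "ay": 0, "az": 0.15}

```text
t: 11.63
tool_pos: [0.5227, 0.0792, 0.1796]
tcp_rot: [-0.072, 1.57, 0.073]
ft_force: [6.4, 4.2, -24.8]
gripper_width: 0.0509
```

```bash
python3 st.py
```

```text
t 11.6333 pos [0.5227 0.0792 0.1796] F [  6.4   4.2 -24.8] T [ 1.   -1.23 -0.36] yawdeg rel stand 15.1 w 0.0509 tilt [-0.     0.001 -1.   ]
```

Emit:
carry_out:
  rows:
    - {"tx": 0, "ty": 0, "tz": 0.002, "ax": 0, "ay": 0, "az": -0.2}
    - {"tx": 0, "ty": 0, "tz": 0.002, "ax": 0, "ay": 0, "az": -0.4}
    - {"tx": 0, "ty": 0, "tz": 0.002, "ax": 0, "ay": 0, "az": -0.5}
    - {"tx": 0, "ty": 0, "tz": 0.002, "ax": 0, "ay": 0, "az": -0.55}
    - {"tx": 0, "ty": 0, "tz": 0.002, "ax": 0, "ay": 0, "az": -0.55}
    - {"tx": 0, "ty": 0, "tz": 0.002, "ax": 0, "ay": 0, "az": -0.55}
    - {"tx": 0, "ty": 0, "tz": 0.002, "ax": 0, "ay": 0, "az": -0.55}
    - {"tx": 0, "ty": 0, "tz": 0.002, "ax": 0, "ay": 0, "az": -0.55}
    - {"tx": 0, "ty": 0, "tz": 0.002, "ax": 0, "ay": 0, "az": -0.5}
    - {"tx": 0, "ty": 0, "tz": 0.002, "ax": 0, "ay": 0, "az": -0.45}
    - {"tx": 0, "ty": 0, "tz": 0, "ax": 0, "ay": 0, "az": -0.3}
    - {"tx": 0, "ty": 0, "tz": 0, "ax": 0, "ay": 0, "az": -0.15}

```text
t: 12.63
tool_pos: [0.5214, 0.0795, 0.1808]
tcp_rot: [0.34, 1.546, -0.341]
ft_force: [-0.5, 4.1, -14.0]
gripper_width: 0.0514
```

```bash
python3 st.py
```

```text
t 12.6333 pos [0.5214 0.0795 0.1808] F [ -0.5   4.1 -14. ] T [0.9  0.08 0.08] yawdeg rel stand -15.1 w 0.0514 tilt [-0.002  0.    -1.   ]
```

Emit:
carry_out:
  rows:
    - {"tx": 0, "ty": 0, "tz": 0.004, "ax": 0, "ay": 0, "az": 0.2}
    - {"tx": 0, "ty": 0, "tz": 0.004, "ax": 0, "ay": 0, "az": 0.4}
    - {"tx": 0, "ty": 0, "tz": 0.004, "ax": 0, "ay": 0, "az": 0.5}
    - {"tx": 0, "ty": 0, "tz": 0.004, "ax": 0, "ay": 0, "az": 0.55}
    - {"tx": 0, "ty": 0, "tz": 0.004, "ax": 0, "ay": 0, "az": 0.55}
    - {"tx": 0, "ty": 0, "tz": 0.004, "ax": 0, "ay": 0, "az": 0.55}
    - {"tx": 0, "ty": 0, "tz": 0.004, "ax": 0, "ay": 0, "az": 0.55}
    - {"tx": 0, "ty": 0, "tz": 0.004, "ax": 0, "ay": 0, "az": 0.55}
    - {"tx": 0, "ty": 0, "tz": 0.004, "ax": 0, "ay": 0, "az": 0.5}
    - {"tx": 0, "ty": 0, "tz": 0.004, "ax": 0, "ay": 0, "az": 0.45}
    - {"tx": 0, "ty": 0, "tz": 0, "ax": 0, "ay": 0, "az": 0.3}
    - {"tx": 0, "ty": 0, "tz": 0, "ax": 0, "ay": 0, "az": 0.15}

```text
t: 13.63
tool_pos: [0.5221, 0.0786, 0.1825]
tcp_rot: [-0.074, 1.57, 0.072]
ft_force: [-3.3, 1.7, -2.8]
gripper_width: 0.0509
```

Emit:
carry_out:
  rows:
    - {"tx": 0, "ty": 0, "tz": 0.004, "ax": 0, "ay": 0, "az": -0.2}
    - {"tx": 0, "ty": 0, "tz": 0.004, "ax": 0, "ay": 0, "az": -0.4}
    - {"tx": 0, "ty": 0, "tz": 0.004, "ax": 0, "ay": 0, "az": -0.5}
    - {"tx": 0, "ty": 0, "tz": 0.004, "ax": 0, "ay": 0, "az": -0.55}
    - {"tx": 0, "ty": 0, "tz": 0.004, "ax": 0, "ay": 0, "az": -0.55}
    - {"tx": 0, "ty": 0, "tz": 0.004, "ax": 0, "ay": 0, "az": -0.55}
    - {"tx": 0, "ty": 0, "tz": 0.004, "ax": 0, "ay": 0, "az": -0.55}
    - {"tx": 0, "ty": 0, "tz": 0.004, "ax": 0, "ay": 0, "az": -0.55}
    - {"tx": 0, "ty": 0, "tz": 0.004, "ax": 0, "ay": 0, "az": -0.5}
    - {"tx": 0, "ty": 0, "tz": 0.004, "ax": 0, "ay": 0, "az": -0.45}
    - {"tx": 0, "ty": 0, "tz": 0, "ax": 0, "ay": 0, "az": -0.3}
    - {"tx": 0, "ty": 0, "tz": 0, "ax": 0, "ay": 0, "az": -0.15}

```text
t: 14.63
tool_pos: [0.5221, 0.079, 0.1828]
tcp_rot: [0.341, 1.545, -0.342]
ft_force: [-3.1, 1.2, -7.5]
gripper_width: 0.0514
```

```bash
python3 st.py
```

```text
t 14.6333 pos [0.5221 0.079  0.1828] F [-3.1  1.2 -7.5] T [0.49 0.75 0.13] yawdeg rel stand -15.1 w 0.0514 tilt [-0.001 -0.001 -1.   ]
```

```bash
cat > w.py <<'E'
from h import *; import sys
d=viewer.capture("wrist"); o=sensors.get_obs(); k=sys.argv[1]
np.savez(f"w_{k}.npz",img=d["img"],W=np.array(d["world_from_camera"]),**{q:d[q] for q in("fx","fy","cx","cy")})
im=d["img"][90:290,120:390,::-1]
cv2.imwrite(f"pics/wr{k}.png",np.clip(cv2.resize(im,None,fx=2.9,fy=2.9,interpolation=cv2.INTER_CUBIC)*1.0*1.5,0,255).astype(np.uint8))
E
python3 w.py a
```

```text
(no output)
```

View pics/wra.png

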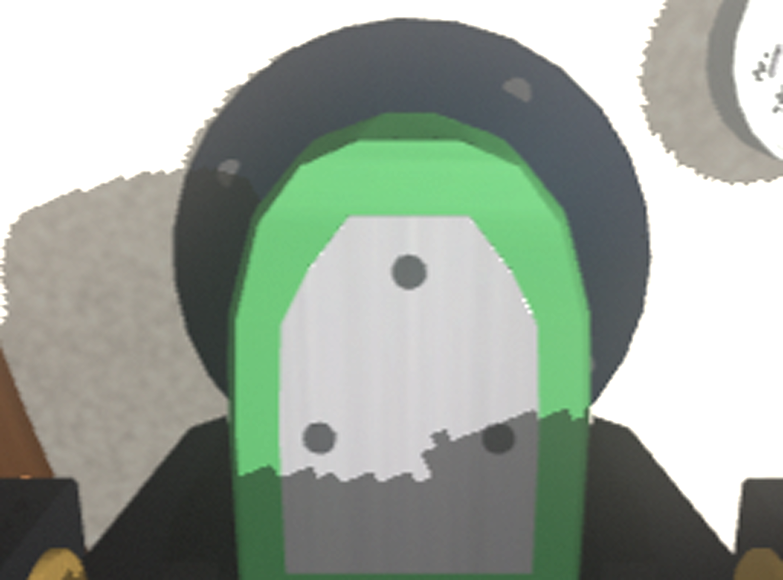

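```bash
cat > an.py <<'E'
from h import *
def an(k,scr,bol):
    z=np.load(f"w_{k}.npz"); d={q:z[q] for q in("W","fx","fy","cx","cy")}; d["world_from_camera"]=d["W"]
    f=lambda p:(p[0]/2.9-.33+120,p[1]/2.9-.33+90)
    B=[onz(d,f(p),.016) for p in bol]; v=B[1]-B[0]
    print("bolts",np.round(B,4).tolist(),np.arctan2(-v[0],v[1]))
    rr=[ray(d,f(p)) for p in scr]
    # height at which triangle = known size
    for zz in np.arange(.19,.215,.002):
        W=[onz(d,f(p),zz) for p in scr]; print(round(zz,4),np.linalg.norm(W[1]-W[0]).round(5),np.linalg.norm((W[0]+W[1])/2-W[2]).round(5))
E
python3 - <<'E'
from an import *
an("a",((319,438),(498,438),(409,272)),((229,172),(516,89)))
E
python3 st.py
```

```text
bolts [[0.4644, 0.038, 0.016], [0.4802, 0.1363, 0.016]] -0.15925987816518689
0.19 0.02688 0.02564
0.192 0.02643 0.02521
0.194 0.02598 0.02478
0.196 0.02553 0.02435
0.198 0.02508 0.02392
0.2 0.02463 0.02349
0.202 0.02418 0.02306
0.204 0.02373 0.02264
0.206 0.02328 0.02221
0.208 0.02283 0.02178
0.21 0.02238 0.02135
0.212 0.02193 0.02092
0.214 0.02148 0.02049
t 14.6833 pos [0.5221 0.079  0.1828] F [-2.6  0.6 -7.7] T [0.51 0.73 0.02] yawdeg rel stand -15.2 w 0.0516 tilt [-0.001 -0.001 -1.   ]
```

No slip: the screw triangle gives about 8.3 mm of rise and the tool 8.2 mm. The stand is unmoved too, so I continue.

Emit:
carry_out:
  rows:
    - {"tx": 0, "ty": 0, "tz": 0.005, "ax": 0, "ay": 0, "az": 0.2}
    - {"tx": 0, "ty": 0, "tz": 0.005, "ax": 0, "ay": 0, "az": 0.4}
    - {"tx": 0, "ty": 0, "tz": 0.005, "ax": 0, "ay": 0, "az": 0.5}
    - {"tx": 0, "ty": 0, "tz": 0.005, "ax": 0, "ay": 0, "az": 0.55}
    - {"tx": 0, "ty": 0, "tz": 0.005, "ax": 0, "ay": 0, "az": 0.55}
    - {"tx": 0, "ty": 0, "tz": 0.005, "ax": 0, "ay": 0, "az": 0.55}
    - {"tx": 0, "ty": 0, "tz": 0.005, "ax": 0, "ay": 0, "az": 0.55}
    - {"tx": 0, "ty": 0, "tz": 0.005, "ax": 0, "ay": 0, "az": 0.55}
    - {"tx": 0, "ty": 0, "tz": 0.005, "ax": 0, "ay": 0, "az": 0.5}
    - {"tx": 0, "ty": 0, "tz": 0.005, "ax": 0, "ay": 0, "az": 0.45}
    - {"tx": 0, "ty": 0, "tz": 0, "ax": 0, "ay": 0, "az": 0.3}
    - {"tx": 0, "ty": 0, "tz": 0, "ax": 0, "ay": 0, "az": 0.15}

```text
t: 15.68
tool_pos: [0.5234, 0.0795, 0.1835]
tcp_rot: [-0.071, 1.569, 0.073]
ft_force: [1.7, 3.9, -21.3]
gripper_width: 0.0515
```

Emit:
carry_out:
  rows:
    - {"tx": 0, "ty": 0, "tz": 0.005, "ax": 0, "ay": 0, "az": -0.2}
    - {"tx": 0, "ty": 0, "tz": 0.005, "ax": 0, "ay": 0, "az": -0.4}
    - {"tx": 0, "ty": 0, "tz": 0.005, "ax": 0, "ay": 0, "az": -0.5}
    - {"tx": 0, "ty": 0, "tz": 0.005, "ax": 0, "ay": 0, "az": -0.55}
    - {"tx": 0, "ty": 0, "tz": 0.005, "ax": 0, "ay": 0, "az": -0.55}
    - {"tx": 0, "ty": 0, "tz": 0.005, "ax": 0, "ay": 0, "az": -0.55}
    - {"tx": 0, "ty": 0, "tz": 0.005, "ax": 0, "ay": 0, "az": -0.55}
    - {"tx": 0, "ty": 0, "tz": 0.005, "ax": 0, "ay": 0, "az": -0.55}
    - {"tx": 0, "ty": 0, "tz": 0.005, "ax": 0, "ay": 0, "az": -0.5}
    - {"tx": 0, "ty": 0, "tz": 0.005, "ax": 0, "ay": 0, "az": -0.45}
    - {"tx": 0, "ty": 0, "tz": 0, "ax": 0, "ay": 0, "az": -0.3}
    - {"tx": 0, "ty": 0, "tz": 0, "ax": 0, "ay": 0, "az": -0.15}

```text
t: 16.68
tool_pos: [0.5218, 0.0787, 0.1854]
tcp_rot: [0.34, 1.545, -0.343]
ft_force: [-0.5, -0.1, -14.9]
gripper_width: 0.0509
```

```bash
python3 st.py
```

```text
t 16.6833 pos [0.5218 0.0787 0.1854] F [ -0.5  -0.1 -14.9] T [0.36 0.41 0.13] yawdeg rel stand -15.1 w 0.0509 tilt [-0.002 -0.001 -1.   ]
```

10.8 mm up. I keep going the same way.

Emit:
carry_out:
  rows:
    - {"tx": 0, "ty": 0, "tz": 0.004, "ax": 0, "ay": 0, "az": 0.2}
    - {"tx": 0, "ty": 0, "tz": 0.004, "ax": 0, "ay": 0, "az": 0.4}
    - {"tx": 0, "ty": 0, "tz": 0.004, "ax": 0, "ay": 0, "az": 0.5}
    - {"tx": 0, "ty": 0, "tz": 0.004, "ax": 0, "ay": 0, "az": 0.55}
    - {"tx": 0, "ty": 0, "tz": 0.004, "ax": 0, "ay": 0, "az": 0.55}
    - {"tx": 0, "ty": 0, "tz": 0.004, "ax": 0, "ay": 0, "az": 0.55}
    - {"tx": 0, "ty": 0, "tz": 0.004, "ax": 0, "ay": 0, "az": 0.55}
    - {"tx": 0, "ty": 0, "tz": 0.004, "ax": 0, "ay": 0, "az": 0.55}
    - {"tx": 0, "ty": 0, "tz": 0.004, "ax": 0, "ay": 0, "az": 0.5}
    - {"tx": 0, "ty": 0, "tz": 0.004, "ax": 0, "ay": 0, "az": 0.45}
    - {"tx": 0, "ty": 0, "tz": 0, "ax": 0, "ay": 0, "az": 0.3}
    - {"tx": 0, "ty": 0, "tz": 0, "ax": 0, "ay": 0, "az": 0.15}

```text
t: 17.68
tool_pos: [0.5229, 0.0791, 0.1865]
tcp_rot: [-0.072, 1.569, 0.073]
ft_force: [-1.1, 2.6, -13.9]
gripper_width: 0.0512
```

Emit:
carry_out:
  rows:
    - {"tx": 0, "ty": 0, "tz": 0.004, "ax": 0, "ay": 0, "az": -0.2}
    - {"tx": 0, "ty": 0, "tz": 0.004, "ax": 0, "ay": 0, "az": -0.4}
    - {"tx": 0, "ty": 0, "tz": 0.004, "ax": 0, "ay": 0, "az": -0.5}
    - {"tx": 0, "ty": 0, "tz": 0.004, "ax": 0, "ay": 0, "az": -0.55}
    - {"tx": 0, "ty": 0, "tz": 0.004, "ax": 0, "ay": 0, "az": -0.55}
    - {"tx": 0, "ty": 0, "tz": 0.004, "ax": 0, "ay": 0, "az": -0.55}
    - {"tx": 0, "ty": 0, "tz": 0.004, "ax": 0, "ay": 0, "az": -0.55}
    - {"tx": 0, "ty": 0, "tz": 0.004, "ax": 0, "ay": 0, "az": -0.55}
    - {"tx": 0, "ty": 0, "tz": 0.004, "ax": 0, "ay": 0, "az": -0.5}
    - {"tx": 0, "ty": 0, "tz": 0.004, "ax": 0, "ay": 0, "az": -0.45}
    - {"tx": 0, "ty": 0, "tz": 0, "ax": 0, "ay": 0, "az": -0.3}
    - {"tx": 0, "ty": 0, "tz": 0, "ax": 0, "ay": 0, "az": -0.15}

```text
t: 18.68
tool_pos: [0.5235, 0.0786, 0.1898]
tcp_rot: [0.341, 1.54, -0.342]
ft_force: [-3.7, -0.5, 6.6]
gripper_width: 0.0511
```

Emit:
carry_out:
  rows:
    - {"tx": 0, "ty": 0, "tz": 0.004, "ax": 0, "ay": 0, "az": 0.2}
    - {"tx": 0, "ty": 0, "tz": 0.004, "ax": 0, "ay": 0, "az": 0.4}
    - {"tx": 0, "ty": 0, "tz": 0.004, "ax": 0, "ay": 0, "az": 0.5}
    - {"tx": 0, "ty": 0, "tz": 0.004, "ax": 0, "ay": 0, "az": 0.55}
    - {"tx": 0, "ty": 0, "tz": 0.004, "ax": 0, "ay": 0, "az": 0.55}
    - {"tx": 0, "ty": 0, "tz": 0.004, "ax": 0, "ay": 0, "az": 0.55}
    - {"tx": 0, "ty": 0, "tz": 0.004, "ax": 0, "ay": 0, "az": 0.55}
    - {"tx": 0, "ty": 0, "tz": 0.004, "ax": 0, "ay": 0, "az": 0.55}
    - {"tx": 0, "ty": 0, "tz": 0.004, "ax": 0, "ay": 0, "az": 0.5}
    - {"tx": 0, "ty": 0, "tz": 0.004, "ax": 0, "ay": 0, "az": 0.45}
    - {"tx": 0, "ty": 0, "tz": 0, "ax": 0, "ay": 0, "az": 0.3}
    - {"tx": 0, "ty": 0, "tz": 0, "ax": 0, "ay": 0, "az": 0.15}

```text
t: 19.68
tool_pos: [0.5237, 0.08, 0.1899]
tcp_rot: [-0.072, 1.566, 0.073]
ft_force: [-2.6, 2.6, 5.3]
gripper_width: 0.0512
```

```bash
python3 st.py
```

```text
t 19.6833 pos [0.5237 0.08   0.1899] F [-2.6  2.6  5.3] T [ 0.55  0.76 -0.05] yawdeg rel stand 15.1 w 0.0512 tilt [ 0.003  0.001 -1.   ]
```

Emit:
carry_out:
  rows:
    - {"tx": 0, "ty": 0, "tz": 0.008, "ax": 0, "ay": 0, "az": -0.2}
    - {"tx": 0, "ty": 0, "tz": 0.008, "ax": 0, "ay": 0, "az": -0.4}
    - {"tx": 0, "ty": 0, "tz": 0.008, "ax": 0, "ay": 0, "az": -0.5}
    - {"tx": 0, "ty": 0, "tz": 0.008, "ax": 0, "ay": 0, "az": -0.55}
    - {"tx": 0, "ty": 0, "tz": 0.008, "ax": 0, "ay": 0, "az": -0.55}
    - {"tx": 0, "ty": 0, "tz": 0.008, "ax": 0, "ay": 0, "az": -0.55}
    - {"tx": 0, "ty": 0, "tz": 0.008, "ax": 0, "ay": 0, "az": -0.55}
    - {"tx": 0, "ty": 0, "tz": 0.008, "ax": 0, "ay": 0, "az": -0.55}
    - {"tx": 0, "ty": 0, "tz": 0.008, "ax": 0, "ay": 0, "az": -0.5}
    - {"tx": 0, "ty": 0, "tz": 0.008, "ax": 0, "ay": 0, "az": -0.45}
    - {"tx": 0, "ty": 0, "tz": 0, "ax": 0, "ay": 0, "az": -0.3}
    - {"tx": 0, "ty": 0, "tz": 0, "ax": 0, "ay": 0, "az": -0.15}

```text
t: 20.68
tool_pos: [0.5228, 0.0787, 0.1903]
tcp_rot: [0.341, 1.543, -0.343]
ft_force: [-0.4, 0.1, -2.9]
gripper_width: 0.0511
```

```bash
python3 st.py; python3 w.py b;  python3 - <<'E'
from h import *
for n,(u,v) in(("side",(262,185)),):
    d=viewer.capture(n)
    im=d["img"][v-60:v+60,u-70:u+70,::-1]; cv2.imwrite(f"pics/r2_{n}.png",cv2.resize(im,None,fx=5,fy=5,interpolation=cv2.INTER_CUBIC))
E
```

```text
t 20.6833 pos [0.5228 0.0787 0.1903] F [-0.4  0.1 -2.9] T [ 0.04  0.37 -0.01] yawdeg rel stand -15.2 w 0.0511 tilt [ 0.    -0.001 -1.   ]
```

View pics/wrb.png

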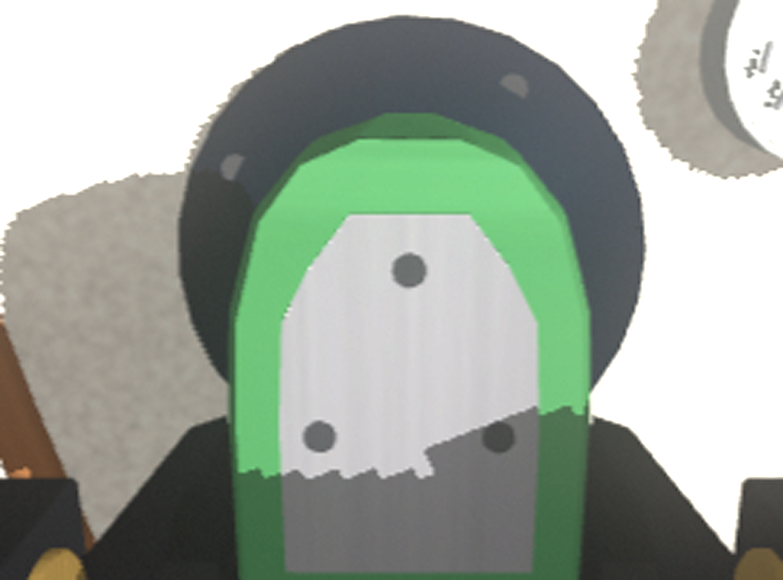

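View pics/r2_side.png

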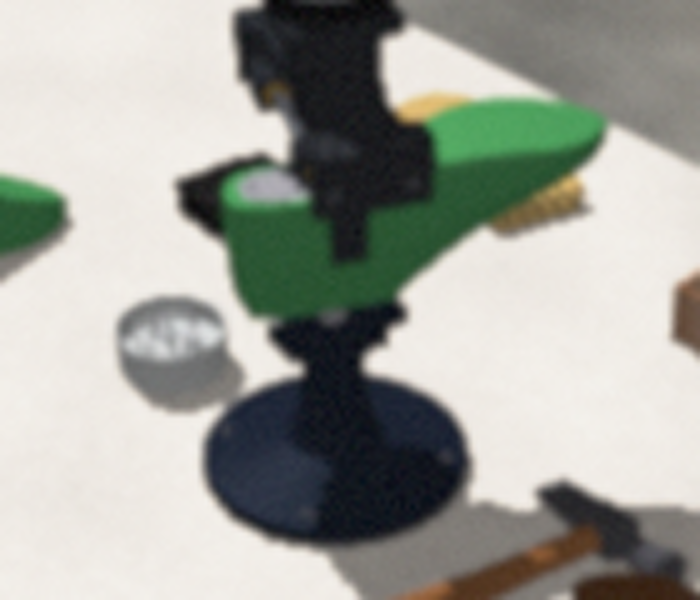

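The last is free: its weight is about 3 N and there is no side load. The root and seat are visible, the stand hasn't moved, and the last hasn't slipped in the grip. Now I straighten it and lift gently.

Emit:
carry_out:
  rows:
    - {"tx": 0, "ty": 0, "tz": 0.03, "ax": 0, "ay": 0, "az": 0.2}
    - {"tx": 0, "ty": 0, "tz": 0.03, "ax": 0, "ay": 0, "az": 0.4}
    - {"tx": 0, "ty": 0, "tz": 0.03, "ax": 0, "ay": 0, "az": 0.5}
    - {"tx": 0, "ty": 0, "tz": 0.03, "ax": 0, "ay": 0, "az": 0.5}
    - {"tx": 0, "ty": 0, "tz": 0.03, "ax": 0, "ay": 0, "az": 0.5}
    - {"tx": 0, "ty": 0, "tz": 0.03, "ax": 0, "ay": 0, "az": 0.35}
    - {"tx": 0, "ty": 0, "tz": 0.03, "ax": 0, "ay": 0, "az": 0.2}
    - {"tx": 0, "ty": 0, "tz": 0.05, "ax": 0, "ay": 0, "az": 0}
    - {"tx": 0, "ty": 0, "tz": 0.05, "ax": 0, "ay": 0, "az": 0}
    - {"tx": 0, "ty": 0, "tz": 0.05, "ax": 0, "ay": 0, "az": 0}

```text
t: 21.62
tool_pos: [0.5227, 0.0791, 0.1995]
tcp_rot: [0.133, 1.567, -0.133]
ft_force: [0.5, 0.6, -4.4]
gripper_width: 0.0514
```

```bash
python3 st.py
```

```text
t 21.6167 pos [0.5227 0.0791 0.1995] F [ 0.5  0.6 -4.4] T [ 0.08  0.08 -0.07] yawdeg rel stand 0.1 w 0.0514 tilt [ 0.  0. -1.]
```

Emit:
carry_out:
  rows:
    - {"tx": 0, "ty": 0, "tz": 0.06, "ax": 0, "ay": 0, "az": 0}
    - {"tx": 0, "ty": 0, "tz": 0.1, "ax": 0, "ay": 0, "az": 0}
    - {"tx": 0, "ty": 0, "tz": 0.13, "ax": 0, "ay": 0, "az": 0}
    - {"tx": 0, "ty": 0, "tz": 0.15, "ax": 0, "ay": 0, "az": 0}
    - {"tx": 0, "ty": 0, "tz": 0.15, "ax": 0, "ay": 0, "az": 0}
    - {"tx": 0, "ty": 0, "tz": 0.15, "ax": 0, "ay": 0, "az": 0}
    - {"tx": 0, "ty": 0, "tz": 0.15, "ax": 0, "ay": 0, "az": 0}
    - {"tx": 0, "ty": 0, "tz": 0.15, "ax": 0, "ay": 0, "az": 0}
    - {"tx": 0, "ty": 0, "tz": 0.1, "ax": 0, "ay": 0, "az": 0}
    - {"tx": 0, "ty": 0, "tz": 0.05, "ax": 0, "ay": 0, "az": 0}
    - {"tx": 0, "ty": 0, "tz": 0, "ax": 0, "ay": 0, "az": 0}
    - {"tx": 0, "ty": 0, "tz": 0, "ax": 0, "ay": 0, "az": 0}

```text
t: 22.62
tool_pos: [0.5226, 0.0792, 0.2291]
tcp_rot: [0.133, 1.567, -0.133]
ft_force: [0.3, -0.2, -5.1]
gripper_width: 0.0516
```

```bash
python3 st.py; python3 w.py c;  python3 - <<'E'
from h import *
for n,(u,v) in(("side",(262,185)),("top",(222,160))):
    d=viewer.capture(n); cv2.imwrite(f"pics/f_{n}.png",d["img"][:,:,::-1])
    im=d["img"][v-60:v+60,u-70:u+70,::-1]; cv2.imwrite(f"pics/r3_{n}.png",cv2.resize(im,None,fx=5,fy=5,interpolation=cv2.INTER_CUBIC))
E
```

```text
t 22.6167 pos [0.5226 0.0792 0.2291] F [ 0.3 -0.2 -5.1] T [0.01 0.06 0.01] yawdeg rel stand 0.1 w 0.0516 tilt [-0.  0. -1.]
```

View pics/wrc.png

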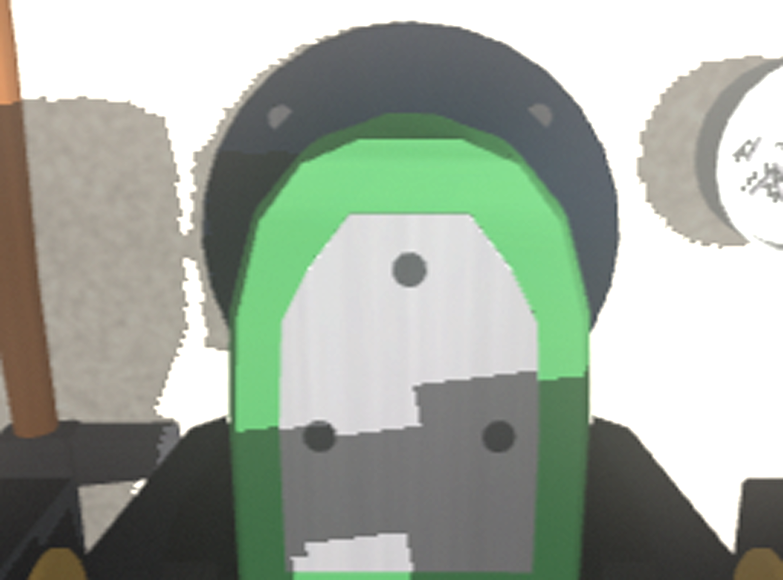

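View pics/r3_side.png

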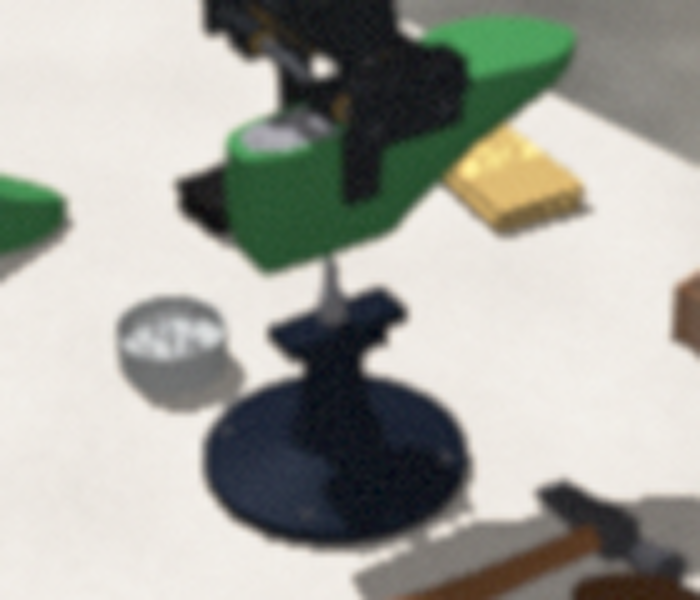

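View pics/f_top.png

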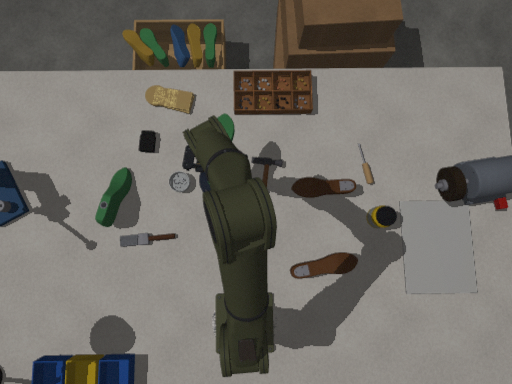

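```bash
python3 - <<'E' | head -1
from an import *
an("c",((319,437),(498,437),(409,270)),((279,117),(539,116)))
E
python3 - <<'E'
from h import *
import os
d=viewer.capture("side"); a=cv2.imread("pics/side0.png").astype(int); b=d["img"][:,:,::-1].astype(int)
# stand foot shift by phase correlation
A=a[195:235,228:262].sum(2).astype(np.float32);B=b[195:235,228:262].sum(2).astype(np.float32)
print(cv2.phaseCorrelate(A,B))
E
python3 st.py
```

```text
bolts [[0.4647, 0.0377, 0.016], [0.481, 0.1359, 0.016]] -0.1649805744494062
((-0.07127925005755387, 0.17272851577779136), 1.022571622663074)
t 22.8167 pos [0.5225 0.0792 0.2289] F [ 0.2  0.4 -4.3] T [-0.01  0.07  0.03] yawdeg rel stand 0.1 w 0.0511 tilt [-0. -0. -1.]
```

```bash
python3 -c "
from h import *
print(ctrl.finish_job())"; python3 st.py
```

```text
the job is handed in; nothing more can be done
None
the job is handed in; nothing more can be done
```

The last came free of the pin, and I handed the job in with the gripper holding it level and sole up over the pin. I took 22.8 s of the 58 s allowed.

**How it went:** I gripped the heel flanks at 50 N. I then swung the toe left and right of straight ahead, over and over, to 15° each side. With each swing I eased the last up about 1 mm on average. It came loose about 15 mm up. I straightened it and lifted it to 54 mm above its seat.

**Last checks:**
- **Gap over the pin:** about 14 mm, worked out from the tool height. The side camera can't show it clearly, because the last nearly hides the tip.
- **Grip:** the tool is upright and the last points straight ahead. The plate screws stayed at the same spot in the wrist picture, so it has not slipped. Wrist load is about 4–5 N, just the last's weight.
- **Stand:** about 1 mm from where it started by the wrist camera, and 0.2 pixel by the side camera. Both are within measuring error.
- **Other things:** they look unmoved in the top picture, though I checked that by eye only.

**What was off:**
- The upward pull read 20–25 N at the end of three swings, above the 10–15 N you gave for the creep, but still well below the stand's 40 N. I eased the lift after it reached 25 N.
- One swing around 13 mm up rose about 3 mm, as the lips left the root. For a moment the last then pushed up on the tool with about 5 N.

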